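# Flip the round status flag beside the satellite

### The arm

A 6-joint arm with a two-finger parallel gripper is mounted at the origin on the work surface. World frame = base frame: x ahead of the robot, y to its left, z up, the work surface at z = 0. Lengths are in m, angles in rad, forces in N, time in s.
With the tool pointing down it reaches from about 0.3 to 0.775 m from the base axis. Payload 14.6 kg.
Tool frame: the origin (TCP) lies midway between the tips of the shut fingers; the grasp point (between the pads) lies 19 mm behind it (ctrl.hold_point_z is the distance from the TCP to the grasp point, in m); z points along the fingers, x is the direction in which the jaws open and shut, and the axes are right-handed (so a half turn about z gives the same grasp; the last joint's range is limited). The gripper opens to 94 mm and grips with 3 to 60 N. Pads are 16 mm wide; open, the fingers measure 119 mm over their backs; the gripper's body (75 mm by 177 mm) begins 78 mm behind the grasp point.
Start: joints at [1.077, 0.3, 1.521, -0, 1.321, -0.067], TCP at [0.228, 0.501, 0.205] pointing down, gripper open.
Joint ranges: [-3.03, 3.03], [-0.79, 2.21], [0.23, 2.52], [-1.04, 4.18], [0, 3.07], [-2.55, 2.55]. Speed limits (rad/s): [2.22, 2.22, 2.57, 3.14, 3.14, 3.14].

### API

Orientations are given as [roll, pitch, yaw] about the fixed x, y, z axes, in that order (R = Rz(yaw) Ry(pitch) Rx(roll)).
In Python, from station import ctrl, viewer, ticket, nets gives the robot as it stands.
- The arm moves only by the tool carry_out, never from a script. Its argument "commands" is one flat list of numbers, 7 for each row, row after row: the closure, from -1 (fully open) to 1 (shut), so that 0 is half open, then the shift along the world's x, y, z in cm, then the turn, a rotation vector about the world's x, y, z in rad. In form: [gripper, tx, ty, tz, ax, ay, az, gripper, tx, ty, tz, ax, ay, az, ...]. A call has 1 to 12 rows; each row is the pose to reach, as a shift and turn from the pose measured when the call began; what a row does not reach only later rows make up. A row lasts 1/12 s, in which the tool goes at most 41.7 mm and 7.16 degrees, less where a joint would pass 70% of its speed; a pose out of reach is approached as far as the arm can. A call with a gripper value outside its range is refused whole. The fingers move at their own pace and stop on an object; "force" is the grip in N (left out, the last holds). Time passes only in rows, so rows that repeat a pose let the fingers close. It gives the time, the measured TCP pose, the force and the opening at its end, in the units of the state.
- ctrl.get_obs(): the state, without advancing time (a new reading comes with each control period).
- viewer.camera(name): name is "scene" or "side" or "wrist"; returns (picture, depth): 420x560x3 uint8, blue, green, red; 420x560 float32, m along the optical axis (not along the pixel's ray), 0 where there is no reading.
- viewer.camera_info(name): a dict with "fx", "fy", "cx", "cy" (pixels), "D" ([k1, k2, p1, p2, k3] as OpenCV has them; the pictures are not rectified), "R" (3x3) and "t" (3): a world point X has camera coordinates R X + t. Camera axes: x right, y down, z forward; pixel columns grow to the right and rows downward; lengths in m; the calibration is good to about 2 mm. A picture is of the moment at which its call begins: read the wrist's pose just before it. camera_info takes no time and is no camera call; for the wrist camera it gives the pose at the moment of the call.
- ticket.hand_in(): hands the job in, once; it reports no verdict.
Trained networks look in the newest picture that a camera, given by its name, has taken for a name from the list of things; names that differ only in an ending like _2 or _b are one class to them, and where a whole thing is asked for, a point or a joint stands for the part that bears it (a point fixed in the world has none). Each returns a list of dicts, best first, with "confidence" (0 to 1); they miss things now and then, are a little off and sometimes report something else, mostly with a low value. They report only what shows in the picture. A call takes as long as a camera call. They do not tell look-alikes from the thing itself.
- nets.silhouettes(camera, thing): "region" (420x560 bool, what is visible of it) and "extent" ([left, top, right, bottom] in pixels, round what is visible of it).
The state is a dict: "time_s": time; "qpos": joint angles; "joint_vel": joint speeds; "tau": joint torques, N m; "ee_pos": TCP position; "eef_rot": TCP orientation; "force": force on the tool from outside, world axes, zero at the start; "moment": the same for the moment, N m; "grip_width": finger opening in m.
Only numpy, scipy, OpenCV 4.12 (cv2) and the standard library are available. Lean on these libraries where they do the work, as an engineer would, in place of code of your own. Each camera call takes 0.05 s, during which the arm holds its last target. There are 200 camera calls.

### The job

The satellite is cleared for its vibration run: with a fingertip, push the round status flag over its pivot, half a turn, until it lies fully home on the far rest with the face that carries the ring upward. Only push it, without pinching it or forcing it, and leave the square flag, the jar, the sensor block and the screwdriver where they are.

Things in the scene. Friction and masses are not known exactly. Their poses are not given: they have to be found in the camera images.
- round_flag_stand: Fixed stand of the round flag. Base plate 85 x 85 x 12 mm, post 22 (x) x 36 (y) mm, two ears 60 mm apart (y, outer faces) up to 8 mm above the pivot, and a rest bar 16 mm wide (y) reaching 32 mm either side of the pivot along x, just under the flag. Origin: centre of its underside, on the table. Pivot pin along its y; the flag lies to its -x (towards the robot) at first, to its +x once flipped.
- round_flag_pivot (a point): Middle of the round flag's pivot pin, 110 mm above the table; does not move. Axes as the stand's.
- round_flag_edge (a point): Middle of the round flag's free edge, at half its thickness, 90 mm from the pivot; moves with it. The flag is an 80 g aluminium paddle 6 mm thick: a neck 36 mm wide and 40 mm long from the pivot, then a disc 70 mm across centred 55 mm from the pivot. Beyond 32 mm from the pivot the space beneath it is free, down to base plate and table.
- round_flag (a joint): Flag angle, rad: 0 level on near rest (stand -x), bar mark up; 1.571 upright; 3.142 level on far rest (stand +x), ring mark up; stops at both. Starts at 0 to 0.3. Stiff hinge: stays where left, 1 to 3 N at the edge turns it.
- square_flag_stand: Fixed stand of the square flag, to be left alone: the same stand as the round flag's. Origin: centre of its base's underside. Right of both flags (y below about -0.38 m in the robot's frame) a fixed satellite stands on a plate, 240 mm high in all: keep the arm clear of it.
- square_flag_edge (a point): Middle of the square flag's free edge, 90 mm from its pivot (110 mm high). The square flag is a 70 x 70 x 6 mm aluminium plate on a neck 36 mm wide. It is to stay as it is.
- fastener_jar: Loose clear jar with white lid, 48 mm diameter, 65 mm high, origin at the centre of its underside. Not to be moved.
- sensor_block: Loose steel vibration sensor, 32 x 32 x 26 mm with a brass stub 10 mm across and 12 mm high on top, origin at the centre of its underside. Not to be moved.
- driver: Loose screwdriver, 170 mm long, lying on the table along its own x axis, grey handle. Not to be moved.
There are look-alikes about, which are no part of the job. What is shaped like the round_flag_stand but red or turquoise is not meant.

How it is judged:
By the outcome, as a careful person would: the job done as asked, in the order asked, and still so for the second after the job is handed in, with the robot touching nothing.
It also fails if it takes over 51 s, if anything falls off the work surface, if the arm or the gripper's body presses on something with over 40 N, if the wrist force passes 120 N, or if a joint passes its speed limit or range.

## Working session

There is one attempt and no reset: what is moved stays moved. The work goes in short steps, Python scripts to look and compute and a tool call to move; the robot and the scene stay as the last step left them, time stands still between calls to the robot, and variables do not carry over. Pictures are saved under pics/ and viewed, about 8 in all and at most 12, crops included, and the job is handed in when it is done.

Besides the shell and the picture viewer there is one more tool, called after "Request:" by a JSON object that holds its "op" and its "data". carry_out: Moves the arm, as the interface text tells. Its arguments: {"type":"object","properties":{"commands":{"type":"array","items":{"type":"number"}},"force":{"type":"number"}},"required":["commands"]}

```bash
mkdir -p pics; cat > h.py <<'E'
from station import ctrl, viewer, ticket, nets
import numpy as np, cv2
def world(cam,us,vs,depth,ci=None):
    ci=ci or viewer.camera_info(cam); K=np.array([[ci['fx'],0,ci['cx']],[0,ci['fy'],ci['cy']],[0,0,1]])
    us=np.asarray(us);vs=np.asarray(vs)
    p=cv2.undistortPoints(np.stack([us,vs],1).astype(np.float64)[:,None],K,np.array(ci['D']))[:,0]
    z=depth[vs.astype(int),us.astype(int)]
    return (np.c_[p*z[:,None],z]-np.array(ci['t']))@np.array(ci['R'])
def pix(cam,X):
    ci=viewer.camera_info(cam); K=np.array([[ci['fx'],0,ci['cx']],[0,ci['fy'],ci['cy']],[0,0,1]])
    return cv2.projectPoints(np.float64(X).reshape(-1,1,3),cv2.Rodrigues(np.array(ci['R']))[0],np.float64(ci['t']),K,np.array(ci['D']))[0][:,0]
E
python3 - <<'E'
from h import *
o=ctrl.get_obs();print({k:np.round(v,3) for k,v in o.items()})
for c in ("scene","side"):
    im,d=viewer.camera(c);cv2.imwrite(f"pics/{c}0.png",im);np.save(f"{c}_d.npy",d)
    for t in ("round_flag_stand","round_flag_edge","square_flag_stand","square_flag_edge","fastener_jar","sensor_block","driver"):
        for r in nets.silhouettes(c,t)[:4]:
            v,u=np.nonzero(r['region']); k=d[v,u]>0
            if k.sum()<5: continue
            w=world(c,u[k],v[k],d)
            print(c,t,round(r['confidence'],2),np.int32(r['extent']),np.median(w,0).round(3),np.percentile(w,3,axis=0).round(3),np.percentile(w,97,axis=0).round(3))
E
```

```text
{'time_s': np.float64(0.0), 'qpos': array([ 1.077,  0.3  ,  1.522,  0.   ,  1.321, -0.067]), 'joint_vel': array([-0.   , -0.001, -0.   ,  0.001, -0.001,  0.   ]), 'tau': array([-0.0000e+00, -5.3181e+01, -3.5274e+01,  7.1000e-02,  2.4000e-02,
       -0.0000e+00]), 'ee_pos': array([0.228, 0.5  , 0.205]), 'eef_rot': array([-3.141e+00,  1.000e-03,  1.144e+00]), 'force': array([-0.312, -0.03 , -0.758]), 'moment': array([ 0.001, -0.015, -0.033]), 'grip_width': np.float64(0.094)}
scene round_flag_stand 0.9 [265 151 323 233] [0.521 0.183 0.077] [0.447 0.149 0.002] [0.564 0.227 0.134]
scene round_flag_stand 0.71 [351 156 405 226] [0.681 0.306 0.055] [0.608 0.272 0.001] [0.724 0.35  0.115]
scene round_flag_stand 0.61 [247 214 318 300] [0.598 0.009 0.072] [ 0.521 -0.024  0.003] [0.639 0.052 0.114]
scene round_flag_edge 0.89 [250 214 297 247] [0.553 0.018 0.111] [ 0.511 -0.012 -0.001] [0.603 0.078 0.114]
scene round_flag_edge 0.84 [352 155 392 178] [0.638 0.318 0.113] [0.603 0.292 0.109] [0.685 0.35  0.115]
scene round_flag_edge 0.58 [266 153 309 185] [0.48  0.192 0.124] [0.444 0.163 0.111] [0.5
[... 1033 characters left out ...]
55  0.015 0.112] [ 0.514 -0.014  0.109] [0.596 0.047 0.114]
side round_flag_edge 0.59 [232 157 272 179] [0.473 0.186 0.126] [0.442 0.16  0.114] [0.519 0.22  0.136]
side square_flag_stand 0.81 [251 282 348 372] [ 0.487 -0.205  0.105] [ 0.426 -0.239  0.006] [ 0.544 -0.166  0.132]
side square_flag_edge 0.97 [253 288 320 335] [ 0.459 -0.205  0.125] [ 0.421 -0.242  0.113] [ 0.505 -0.173  0.133]
side fastener_jar 0.95 [368 217 395 253] [ 0.709 -0.01   0.042] [ 0.694 -0.019  0.006] [0.731 0.017 0.065]
side sensor_block 0.71 [232 256 249 274] [ 0.415 -0.008  0.024] [ 0.399 -0.015  0.002] [0.431 0.011 0.037]
side driver 0.6 [214 153 257 183] [0.419 0.356 0.019] [0.392 0.339 0.007] [0.447 0.38  0.025]
```

```bash
python3 - <<'E'
import cv2
a=cv2.imread("pics/scene0.png");cv2.imwrite("pics/crop0.png",cv2.resize(a[120:370,110:430],None,fx=2.4,fy=2.4,interpolation=cv2.INTER_CUBIC))
E
```

```text
(no output)
```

View pics/scene0.png

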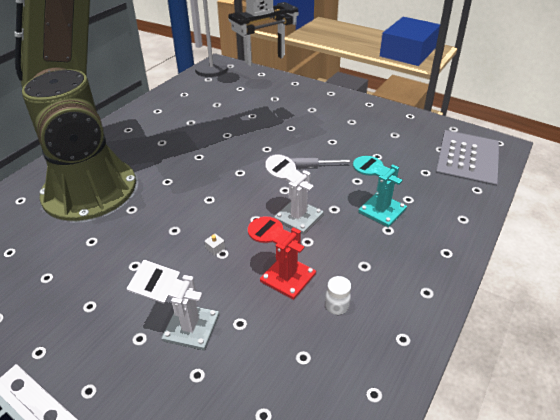

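View pics/crop0.png

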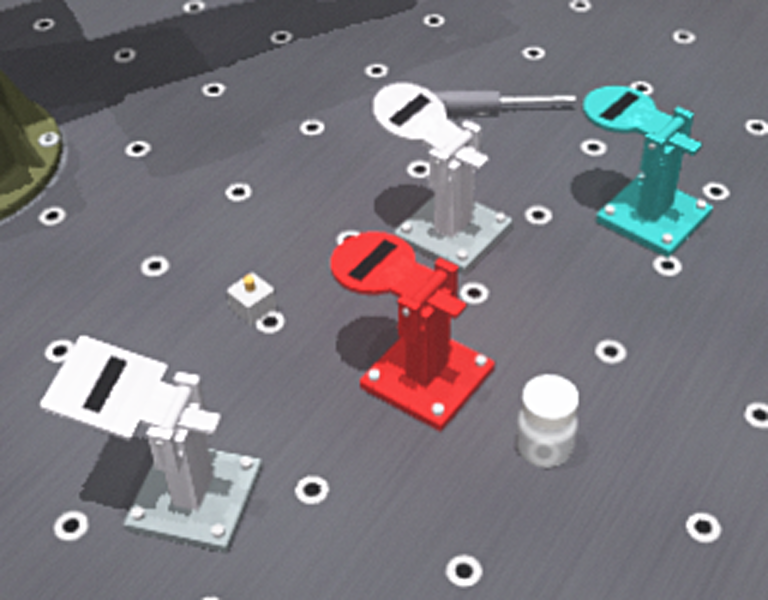

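Candidates in scene0: white round flag (287,165), red round (268,230), turquoise round (370,163) and white square (155,280). By description I want the white round one at (287,165). The crop shows it with its bar mark up and slightly raised. The jar is at (339,295), the sensor block at (214,241) and the driver at (320,162), behind the flag.

```bash
cat >> h.py <<'E'
def flagpts(cams=("scene","side"),tag="x",c0=(0.52,0.18),R=0.14):
    out=[]
    for c in cams:
        im,d=viewer.camera(c);cv2.imwrite(f"pics/{c}_{tag}.png",im)
        v,u=np.nonzero(d>0);w=world(c,u,v,d);k=np.hypot(w[:,0]-c0[0],w[:,1]-c0[1])<R
        out.append(np.c_[w[k],im[v[k],u[k]],np.full(k.sum(),c=="side")])
    return np.vstack(out)
E
python3 - <<'E'
from h import *
p=flagpts(tag="1");np.save("p.npy",p)
w=p[:,:3];bright=p[:,3:6].min(1)
# base plate
k=(abs(w[:,2]-.012)<.004)&(abs(w[:,0]-.53)<.08)&(abs(w[:,1]-.175)<.08)&(bright>110)
r=cv2.minAreaRect(np.float32(w[k][:,:2]*1000));print("base",k.sum(),r)
# flag disc
for s in (0,1,None):
    k=(w[:,2]>.108)&(w[:,0]<.50)&(w[:,1]>.12)&(w[:,1]<.25)&(w[:,2]<.2)
    if s is not None:k&=p[:,6]==s
    q=w[k];c=np.median(q,0);n=np.linalg.svd(q-q.mean(0))[2][2];n*=np.sign(n[2])
    for _ in range(3):
        g=abs((q-c)@n)<.004;c=q[g].mean(0);n=np.linalg.svd(q[g]-c)[2][2];n*=np.sign(n[2])
    q=q[g];print(s,len(q),"n",n.round(3),"tilt",np.arccos(n[2]).round(3),"uphill",np.degrees(np.arctan2(-n[1],-n[0])).round(1),"rect",q.min(0).round(3),q.max(0).round(3),cv2.minEnclosingCircle(np.float32(q[:,:2]*1000)))
k=(w[:,2]>.108)&(w[:,0]>.50)&(w[:,0]<.6)&(w[:,1]>.12)&(w[:,1]<.23)&(w[:,2]<.13)
print("ears",w[k].min(0),w[k].max(0),cv2.minAreaRect(np.float32(w[k][:,:2]*1000)))
E
```

```text
base 994 ((522.6578979492188, 188.51641845703125), (89.75019073486328, 87.38505554199219), 84.7030029296875)
0 545 n [ 0.29  -0.028  0.957] tilt 0.295 uphill 174.4 rect [0.438 0.157 0.115] [0.5   0.231 0.139] ((470.4554443359375, 194.20640563964844), 36.91136169433594)
1 435 n [ 0.287 -0.037  0.957] tilt 0.293 uphill 172.6 rect [0.436 0.157 0.114] [0.5   0.229 0.139] ((468.50946044921875, 192.77992248535156), 36.05020523071289)
None 978 n [ 0.288 -0.033  0.957] tilt 0.294 uphill 173.4 rect [0.436 0.157 0.114] [0.5   0.231 0.139] ((469.0159606933594, 193.80125427246094), 37.18928909301758)
ears [0.50010867 0.15620952 0.10803289] [0.53475158 0.22045863 0.12177425] ((515.7666625976562, 188.841552734375), (64.8843002319336, 33.811866760253906), 85.78192138671875)
```

Request:
{"op": "carry_out", "data": {"commands": [1,18,-30.2,5,0,0,0.33,1,18,-30.2,5,0,0,0.33,1,18,-30.2,5,0,0,0.33,1,18,-30.2,5,0,0,0.33,1,18,-30.2,5,0,0,0.33,1,18,-30.2,5,0,0,0.33,1,18,-30.2,5,0,0,0.33,1,18,-30.2,5,0,0,0.33,1,18,-30.2,5,0,0,0.33,1,18,-30.2,5,0,0,0.33,1,18,-30.2,5,0,0,0.33,1,18,-30.2,5,0,0,0.33], "force": 20}}

```text
time_s: 1.9
ee_pos: [0.4074, 0.199, 0.2553]
eef_rot: [-3.141, -0.0, 1.474]
force: [0.5, 0.1, 0.3]
grip_width: 0.0171
```

Request:
{"op": "carry_out", "data": {"commands": [1,0,0,0,-0.077,-0.796,0,1,0,0,0,-0.077,-0.796,0,1,0,0,0,-0.077,-0.796,0,1,0,0,0,-0.077,-0.796,0,1,0,0,0,-0.077,-0.796,0,1,0,0,0,-0.077,-0.796,0,1,0,0,0,-0.077,-0.796,0,1,0,0,0,-0.077,-0.796,0,1,0,0,0,-0.077,-0.796,0]}}

```text
time_s: 2.65
ee_pos: [0.4066, 0.2002, 0.2552]
eef_rot: [2.344, -0.001, 1.477]
force: [0.5, 0.4, 0.1]
grip_width: 0.0001
```

```bash
python3 - <<'E'
from h import *
o=ctrl.get_obs();print(o['qpos'].round(3),np.round(o['ee_pos'],4),np.round(o['eef_rot'],3),o['grip_width'])
E
```

```text
[ 0.676 -0.25   2.161 -0.796  0.77  -0.343] [0.4066 0.2002 0.2552] [ 2.344e+00 -1.000e-03  1.477e+00] 0.0001264650664397212
```

Request:
{"op": "carry_out", "data": {"commands": [1,0,-0.1,-4,0,0,0,1,0,-0.1,-8,0,0,0,1,0,-0.1,-12,0,0,0,1,0,-0.1,-15.5,0,0,0,1,0,-0.1,-15.5,0,0,0,1,0,-0.1,-15.5,0,0,0,1,0,-0.1,-15.5,0,0,0]}}

```text
time_s: 3.23
ee_pos: [0.406, 0.1984, 0.1357]
eef_rot: [2.4, -0.002, 1.477]
force: [-0.1, 0.5, 0.4]
grip_width: 0.001
```

```bash
python3 - <<'E'
from h import *
o=ctrl.get_obs();print(o['qpos'].round(3),np.round(o['ee_pos'],4),np.round(o['eef_rot'],3))
im,d=viewer.camera("scene");cv2.imwrite("pics/s2.png",cv2.resize(im[60:320,160:440],None,fx=2.3,fy=2.3))
E
```

```text
[ 0.647 -0.04   2.281 -1.039  0.556 -0.012] [0.406  0.1984 0.1357] [ 2.400e+00 -2.000e-03  1.477e+00]
```

View pics/s2.png

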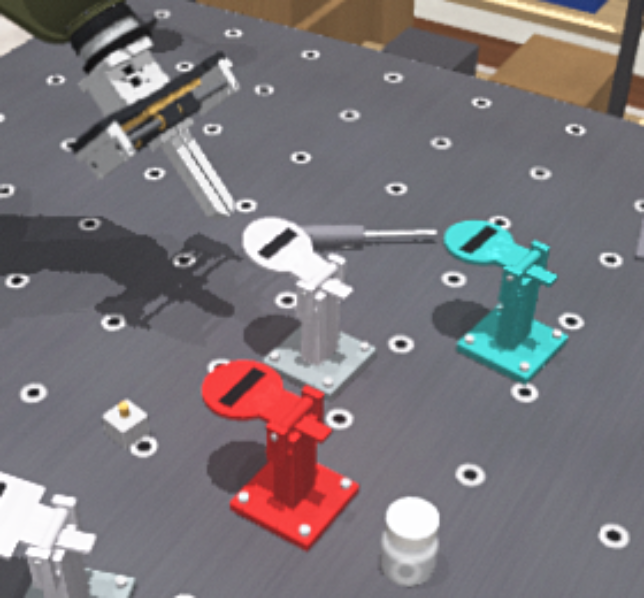

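The white round flag is at crop (275,245), with the fingertip at (225,210) just short of it. Joint 4 is at its limit, so I'll turn the approach towards the radial direction and tilt less.

```bash
cat >> h.py <<'E'
from scipy.spatial.transform import Rotation as Ro
def need(P,t,yaw):
    o=ctrl.get_obs();A=Ro.from_euler('xyz',o['eef_rot']);B=Ro.from_euler('xyz',[np.pi-t,0,yaw])
    print("shift cm",((np.array(P)-o['ee_pos'])*100).round(2),"rotvec",(B*A.inv()).as_rotvec().round(3))
E
python3 - <<'E'
from h import *
need((.408,.179,.15),.65,1.985);need((.408,.179,.09),.65,1.985)
E
```

```text
shift cm [ 0.21 -1.94  1.42] rotvec [-0.017  0.092  0.507]
shift cm [ 0.21 -1.94 -4.58] rotvec [-0.017  0.092  0.507]
```

Request:
{"op": "carry_out", "data": {"commands": [1,0.2,-1.9,1.4,-0.017,0.092,0.507,1,0.2,-1.9,1.4,-0.017,0.092,0.507,1,0.2,-1.9,1.4,-0.017,0.092,0.507,1,0.2,-1.9,1.4,-0.017,0.092,0.507,1,0.2,-1.9,1.4,-0.017,0.092,0.507,1,0.2,-1.9,1.4,-0.017,0.092,0.507,1,0.2,-1.9,-2,-0.017,0.092,0.507,1,0.2,-1.9,-4.6,-0.017,0.092,0.507,1,0.2,-1.9,-4.6,-0.017,0.092,0.507,1,0.2,-1.9,-4.6,-0.017,0.092,0.507]}}

```text
time_s: 4.12
ee_pos: [0.4047, 0.1856, 0.1035]
eef_rot: [2.501, -0.015, 1.955]
force: [0.5, -0.4, 0.1]
grip_width: 0.0004
```

```bash
python3 - <<'E'
from h import *
o=ctrl.get_obs();print(o['qpos'].round(3),np.round(o['ee_pos'],4),np.round(o['eef_rot'],3))
need((.445,.195,.09),.65,1.985)
E
```

```text
[ 0.315 -0.072  2.356  0.242  0.225 -1.853] [0.4047 0.1856 0.1035] [ 2.501 -0.015  1.955]
shift cm [ 4.03  0.94 -1.35] rotvec [-0.01  -0.015  0.03 ]
```

Request:
{"op": "carry_out", "data": {"commands": [1,0,0,-1.2,-0.01,-0.015,0.03,1,0.5,0,-1.2,-0.01,-0.015,0.03,1,1.5,0.3,-1.2,-0.01,-0.015,0.03,1,2.5,0.6,-1.2,-0.01,-0.015,0.03,1,3.5,0.8,-1.2,-0.01,-0.015,0.03,1,4,0.9,-1.2,-0.01,-0.015,0.03,1,4,0.9,-1.2,-0.01,-0.015,0.03,1,4,0.9,-1.2,-0.01,-0.015,0.03]}}

```text
time_s: 4.78
ee_pos: [0.4447, 0.1947, 0.0915]
eef_rot: [2.491, -0.001, 1.985]
force: [0.2, -0.5, -1.0]
grip_width: 0.0004
```

```bash
python3 - <<'E'
from h import *
o=ctrl.get_obs();print(o['qpos'].round(3),np.round(o['ee_pos'],4),np.round(o['eef_rot'],3),o['force'].round(1))
im,d=viewer.camera("side");cv2.imwrite("pics/s3.png",cv2.resize(im[80:300,170:400],None,fx=2.6,fy=2.6))
E
```

```text
[ 0.298  0.055  2.276  0.409  0.179 -2.066] [0.4447 0.1947 0.0915] [ 2.491e+00 -1.000e-03  1.985e+00] [ 0.2 -0.5 -1. ]
```

View pics/s3.png

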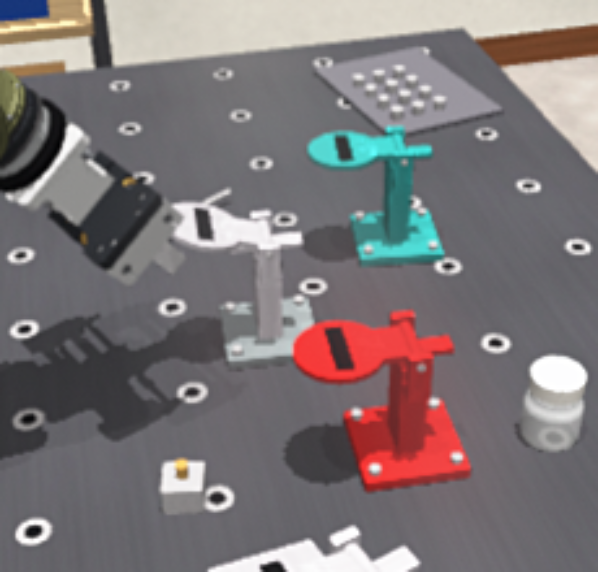

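Request:
{"op": "carry_out", "data": {"commands": [1,0.1,0,1,0,0,0,1,0.3,0,2,0,0,0,1,0.5,0,3,0,0,0,1,0.8,0,4,0,0,0,1,1.1,-0.1,5,0,0,0,1,1.5,-0.1,6,0,0,0,1,2.0,-0.2,6.8,0,0,0,1,2.6,-0.3,7.5,0,0,0,1,2.6,-0.3,7.5,0,0,0,1,2.6,-0.3,7.5,0,0,0]}}

```text
time_s: 5.67
ee_pos: [0.4707, 0.1915, 0.1665]
eef_rot: [2.491, -0.0, 1.984]
force: [0.1, -0.6, 0.4]
grip_width: 0.0006
```

```bash
python3 - <<'E'
from h import *
o=ctrl.get_obs();print(o['qpos'].round(3),np.round(o['ee_pos'],4),np.round(o['eef_rot'],3),o['force'].round(1))
im,d=viewer.camera("side");cv2.imwrite("pics/s4.png",cv2.resize(im[80:300,170:400],None,fx=2.6,fy=2.6))
E
```

```text
[ 0.267 -0.052  2.157  0.23   0.401 -1.9  ] [0.4707 0.1915 0.1665] [ 2.491 -0.     1.984] [ 0.1 -0.6  0.4]
```

View pics/s4.png

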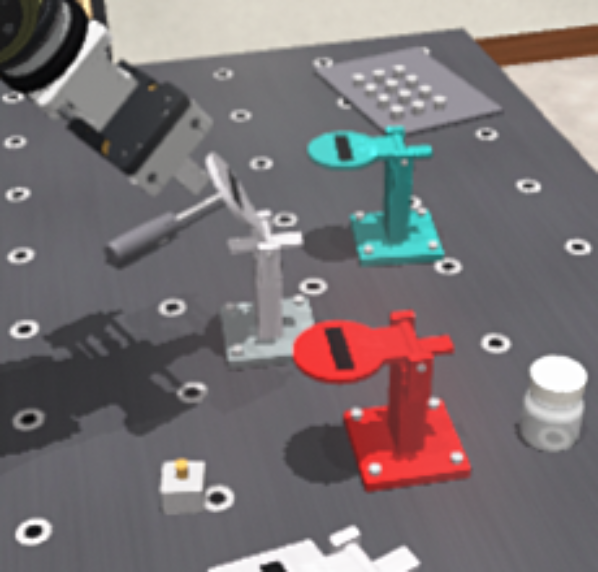

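The flag is lifted to about 55° and the fingertip (crop 200,180) sits behind its underside. Wrist force is near zero. I'll push it over and straighten the tool as I go.

Request:
{"op": "carry_out", "data": {"commands": [1,1,-0.1,0.6,0,0,0,1,2.2,-0.2,1.0,0,0,0,1,3.4,-0.3,1.3,-0.02,0.05,0,1,4.6,-0.4,1.4,-0.06,0.15,0,1,5.2,-0.5,1.4,-0.1,0.23,0,1,5.8,-0.6,1.4,-0.13,0.3,0,1,6.4,-0.6,1.3,-0.17,0.38,0,1,7,-0.7,1.2,-0.2,0.46,0,1,7.6,-0.7,1.0,-0.23,0.53,0,1,8.2,-0.8,0.8,-0.26,0.595,0,1,9.2,-0.9,0.2,-0.26,0.595,0,1,9.2,-0.9,0.2,-0.26,0.595,0]}}

```text
time_s: 6.72
ee_pos: [0.5629, 0.1825, 0.1656]
eef_rot: [-3.139, -0.002, 1.984]
force: [-0.8, -0.3, -1.4]
grip_width: 0.0004
```

```bash
python3 - <<'E'
from h import *
o=ctrl.get_obs();print(o['qpos'].round(3),np.round(o['ee_pos'],4),np.round(o['eef_rot'],3),o['force'].round(1))
im,d=viewer.camera("side");cv2.imwrite("pics/s5.png",cv2.resize(im[80:300,170:400],None,fx=2.6,fy=2.6))
E
```

```text
[ 0.251  0.427  1.443  0.002  1.274 -1.734] [0.5629 0.1825 0.1656] [-3.139e+00 -2.000e-03  1.984e+00] [-0.8 -0.3 -1.4]
```

View pics/s5.png

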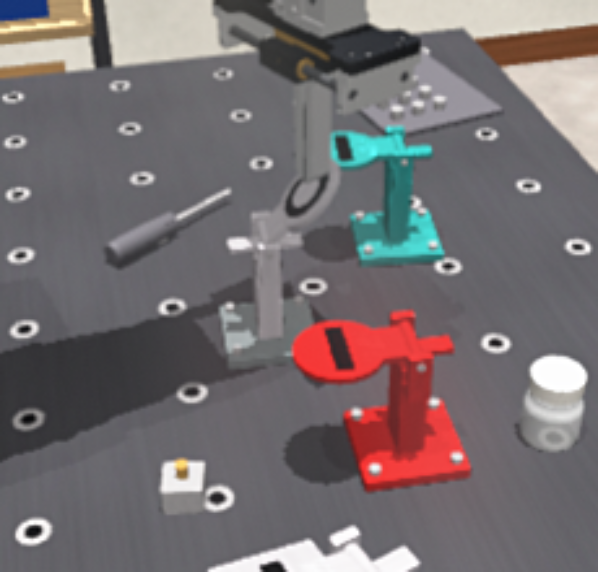

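The ring face now shows at crop (305,195), with the flag at about 130° and the finger clear of the turquoise stand. Next I'll push it down onto the rest.

Request:
{"op": "carry_out", "data": {"commands": [1,0.8,-0.1,-0.8,0,0,0,1,1.6,-0.1,-1.8,0,0,0,1,2.1,-0.2,-2.8,0,0,0,1,2.5,-0.2,-3.6,0,0,0,1,2.6,-0.3,-4.2,0,0,0,1,2.6,-0.3,-4.6,0,0,0,1,2.6,-0.3,-4.8,0,0,0,1,2.6,-0.3,-4.8,0,0,0]}}

```text
time_s: 7.43
ee_pos: [0.5879, 0.1794, 0.1182]
eef_rot: [-3.14, -0.002, 1.984]
force: [0.7, -0.2, -0.8]
grip_width: 0.0003
```

Request:
{"op": "carry_out", "data": {"commands": [1,0,0,-0.2,0,0,0,1,0,0,-0.3,0,0,0,1,0,0,-0.4,0,0,0,1,0,0,-0.4,0,0,0]}}

```text
time_s: 7.77
ee_pos: [0.5878, 0.1795, 0.1142]
eef_rot: [-3.14, -0.002, 1.984]
force: [0.3, 0.2, 0.8]
grip_width: 0.0002
```

Request:
{"op": "carry_out", "data": {"commands": [1,0,0,-0.05,0,0,0,1,0,0,-0.1,0,0,0,1,0,0,-0.1,0,0,0]}}

```text
time_s: 8.02
ee_pos: [0.5878, 0.1795, 0.1133]
eef_rot: [-3.14, -0.002, 1.984]
force: [0.9, 0.3, 1.8]
grip_width: 0.0008
```

Request:
{"op": "carry_out", "data": {"commands": [1,0,0,-0.05,0,0,0,1,0,0,-0.1,0,0,0,1,0,0,-0.1,0,0,0]}}

```text
time_s: 8.27
ee_pos: [0.5879, 0.1795, 0.1131]
eef_rot: [-3.14, -0.002, 1.984]
force: [-3.3, -0.7, 8.1]
grip_width: 0.0003
```

Upward force has risen to 8 N at z = 0.113, so the flag is against its stop. I'll lift off and check.

Request:
{"op": "carry_out", "data": {"commands": [1,0,0,1,0,0,0,1,0,0,4,0,0,0,1,0,0,8,0,0,0,1,-3,0,12,0,0,0,1,-7,0,15,0,0,0,1,-11,0,15,0,0,0,1,-15,0,15,0,0,0,1,-19,0,15,0,0,0,1,-20,0,15,0,0,0,1,-20,0,15,0,0,0]}}

```text
time_s: 9.1
ee_pos: [0.3853, 0.1797, 0.2645]
eef_rot: [3.141, -0.002, 1.985]
force: [0.7, -0.6, 0.3]
grip_width: 0.0004
```

```bash
python3 - <<'E'
from h import *
p=flagpts(tag="6");w=p[:,:3]
for s in (0,1):
    k=(p[:,6]==s)&(w[:,2]>.1)&(w[:,2]<.15)&(w[:,0]>.55)&(w[:,0]<.63)&(w[:,1]>.12)&(w[:,1]<.23)
    q=w[k];c=q.mean(0)
    for _ in range(3):
        n=np.linalg.svd(q-c)[2][2];n*=np.sign(n[2]);q=q[abs((q-c)@n)<.003];c=q.mean(0)
    print(s,len(q),n.round(3),"z",c.round(4),"x-slope rad",np.arctan2(n[0],n[2]).round(3))
for c in ("scene","side"):
    im,d=viewer.camera(c)
    for t in ("square_flag_edge","fastener_jar","sensor_block","driver"):
        for r in nets.silhouettes(c,t)[:1]:
            v,u=np.nonzero(r['region']);k=d[v,u]>0;print(c,t,np.int32(r['extent']),np.median(world(c,u[k],v[k],d),0).round(3))
a=cv2.imread("pics/side_6.png");cv2.imwrite("pics/s6.png",cv2.resize(a[80:380,170:430],None,fx=2,fy=2,interpolation=cv2.INTER_CUBIC))
o=ctrl.get_obs();print(o['time_s'],o['ee_pos'].round(3),o['force'].round(1))
E
```

```text
0 503 [ 0.005 -0.008  1.   ] z [0.581  0.1843 0.1117] x-slope rad 0.005
1 389 [ 0.007 -0.004  1.   ] z [0.5777 0.1816 0.1121] x-slope rad 0.007
scene square_flag_edge [130 262 188 305] [ 0.465 -0.201  0.122]
scene fastener_jar [324 278 348 311] [ 0.723 -0.008  0.051]
scene sensor_block [204 234 226 253] [ 0.423 -0.001  0.022]
scene driver [285 158 322 168] [0.429 0.364 0.018]
side square_flag_edge [251 286 319 336] [ 0.459 -0.205  0.124]
side fastener_jar [368 218 393 252] [ 0.709 -0.01   0.042]
side driver [210 154 260 182] [0.429 0.364 0.017]
9.7 [0.388 0.179 0.263] [-0.2  0.3 -0.1]
```

View pics/s6.png

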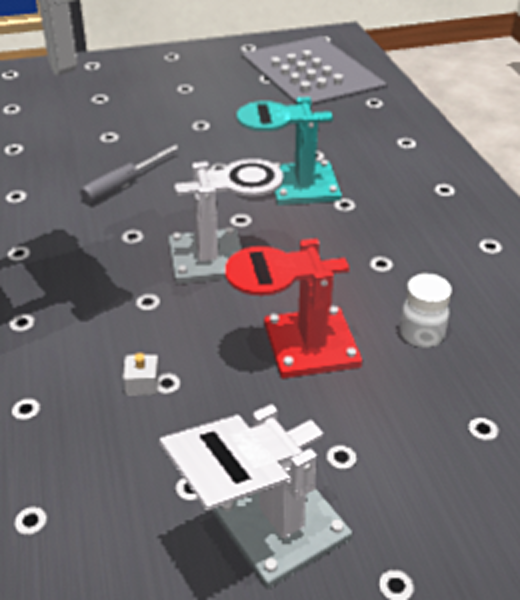

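The last picture shows the white round flag level on the far rest, ring up (crop 250,175), and everything else in place.

```bash
python3 -c "
from h import *
print(ticket.hand_in())"
```

```text
the job is handed in; nothing more can be done
None
```

I pushed the white round flag half a turn over its pivot with the shut fingertips, without gripping it. It now lies on the far rest with the ring face up, and the job is handed in at about 9.7 s.

- **Seated:** the last push met the stop at about 8 N, with the tool at z = 0.113 m. Depth data from both cameras put the flag within 0.007 rad of level, its top at about 0.112 m.
- **Other items:** in the final check the square flag and the jar measured within 1 mm of where they started. The sensor block did too in the scene camera; the network missed it in the side camera, but it is visible in that picture. In the last picture all of them look in place.
- **Driver reading:** its measured position differed by about 1 cm in each camera between the first and last readings, in opposite directions. It was partly hidden, and both cameras agreed at the end. The arm passed well above it.
- **Hitch:** the first tilted approach ran joint 4 up against its range limit (-1.039 against -1.04). I turned the approach to the radial direction before touching anything.

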